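# Add a tea tin to the packed row of a hotel coffee corner

### The arm

A 7-joint arm with a two-finger parallel gripper is mounted at the origin on the work surface. World frame = base frame: x ahead of the robot, y to its left, z up, the work surface at z = 0. Lengths are in m, angles in rad, forces in N, time in s.
With the tool pointing down it reaches from about 0.4 to 0.85 m from the base axis. Payload 4.5 kg.
Tool frame: the origin (TCP) lies on the centre line of the jaws, within the pads' length; the fingertips stand r.tips_ahead ahead of it and the grasp point (between the pads) is the TCP (r.tips_ahead is the distance from the TCP to the fingertips, in m); z points along the fingers, y is the direction in which the jaws open and shut (so a half turn about z gives the same grasp; the last joint's range is limited). The gripper opens to 88 mm and grips with 3 to 60 N. Pads are 18 mm wide; open, the fingers measure 123 mm over their backs; the gripper's body (75 mm by 187 mm) begins 45 mm behind the grasp point.
Start: joints at [1.379, 0.689, -0.195, 1.565, 0.157, 0.902, -0.215], TCP at [0.14, -0.609, 0.258] pointing down, gripper open.
Joint ranges: [-3.01, 3.01], [-0.46, 2.08], [-1.47, 1.51], [0.13, 2.56], [-1, 4.14], [0.04, 2.09], [-2.66, 2.66]. Speed limits (rad/s): [2.57, 2.57, 3.14, 3.14, 3.14, 3.14, 3.14].

### API

Orientations are given as a unit quaternion [x, y, z, w].
In Python, from plant import r gives the robot as it stands.
- The arm moves only by the shell command python3 -m inch 'ROWS' [FORCE]. ROWS is JSON, a list of rows, each a list of 5 numbers: the shift along the world's x, y, z in units of 25 mm (1.0 is 25 mm), then the turn about the world's z in units of 6 degrees (1.0 is 6 degrees), then the finger opening in mm, from 0 to 88.1. A call has 1 to 5 rows; each row shifts and turns the commanded pose from where the row before left it; what a row does not reach is not made up. A row lasts 1/10 s, in which the tool goes at most 50 mm and 8.59 degrees, less where a joint would pass 70% of its speed; a pose out of reach is approached as far as the arm can. A call is refused whole if a number of a shift passes 1 or a number of a turn 1, either way. A call with a gripper value outside its range is refused whole. The fingers move at their own pace and stop on an object; FORCE is the grip in N (left out, the last holds). Time passes only in rows, so rows that do not move let the fingers close. It gives the time, the measured TCP pose, the force and the opening at its end, in the units of the state.
- r.get_state(): the state, without advancing time (a new reading comes with each control period).
- r.snapshot(name): name is "scene" or "side" or "wrist"; returns a dict with "pixels" (420x560x3 uint8, red, green, blue), "range_z" (420x560 float32, m along the optical axis (not along the pixel's ray), 0 where there is no reading), "K" (3x3 intrinsics, pixels), "position" and "attitude" of the camera in the world. Camera axes: x right, y up, looking along -z (the intrinsics and any distortion apply to the point x, -y, -z); pixel columns grow to the right and rows downward; lengths in m; the calibration is good to about 2 mm. A picture is of the moment at which its call begins.
- r.finish_job(): hands the job in, once; it reports no verdict.
The state is a dict: "clock": time; "q": joint angles; "qd": joint speeds; "joint_torque": joint torques, N m; "tool_pos": TCP position; "eef_rot": TCP orientation; "contact_force": force on the tool from outside, world axes, zero at the start; "moment": the same for the moment, N m; "opening": opening from 0.0 (shut) to 1.0 (fully open).
Only numpy, scipy, OpenCV 4.12 (cv2) and the standard library are available. Lean on these libraries where they do the work, as an engineer would, in place of code of your own. Each camera call takes 0.05 s, during which the arm holds its last target. There are 200 camera calls.

### The job

Put the red tea tin from the black tray away in the wooden tin rack: first slide the black bookend well back by its orange tab, then push the red tin from the rack's open front, under the steel bar, into the gap in the middle of the row, nudging its neighbours apart until it stands fully home and level with them, two tins on each side. Finally slide the bookend back up snug against the row. Keep all the tins upright and leave the glass, the mug and the water bottles where they are.

Things in the scene. Friction and masses are not known exactly. Their poses are not given: they have to be found in the camera images.
- rack: Pale wooden tin rack, fixed, open at the front (towards the robot). Origin: on the table under the row's middle; x to the rack's back, y to its left seen from the robot. Floor 5 mm thick, x -68 to 66 mm, y -122 to 107. Tins stand side by side along y, lengthwise along x, centred near x = 0. Fixed left wall: inner face at y = 95 mm, x -50 to 60, 75 mm high.
- rack_bar (a point): Middle of the round dark steel bar, 8 mm thick, that runs along the rack's y over the row, from 91 to 99 mm above the table (6 mm over the tins), at x = 20 mm in the rack; posts of 16 mm in x and as high at y = 101 and -117 mm. Because of it tins can only be slid in from the front, not lowered in.
- rack_stop (a point): Point on the front face of the two back rails that stop the tins, at x = 51 mm in the rack; the rails run along its whole width, 12 to 68 mm above the table.
- rack_place (a point): Where the centre of the red tin belongs: rack x = 0, y = 20 mm, 45 mm above the table. Five tins pressed together fill 150 mm from the left wall, y = 95 to -55 mm. The red tin's length must lie along the rack's x.
- bookend (a joint): Slide of the black bookend panel (95 x 10 x 78 mm) at the row's right, 0 to 0.055 m. Grows as it moves to the rack's -y, away from the tins. Its face to the tins is at y = -43.5 mm minus this value in the rack. Starts at 0 to 0.006, too tight for a fifth tin; about 0.0115 with five tins packed solid. Stays where it is left; friction about 2 N.
- bookend_grip (a point): Grip point of the orange tab on the bookend, 108 mm above the table, at x = -28 mm in the rack (in front of the bar), y = -48.5 mm minus the joint's value. The tab is 34 mm along the rack's x, 12 mm thick along its y, from 83 to 124 mm above the table, higher than the tins; pinch it across its thickness from above, or push it.
- tin_red_mid (a point): Centre, half-way up, of the red tea tin to put away: flat upright metal tin, 100 mm long (its x), 30 thick (its y), 80 high, with upright half-round ends of radius 15 mm that wedge between neighbours; both ends alike, sides straight over the middle 70 mm; steel lid. Starts upright on the floor of the tray (6 mm above the table). 90 to 180 g, smooth.
- tin_blue_mid (a point): Centre, half-way up, of the blue tea tin, same shape and size as the red one (100 x 30 x 80 mm), one of four in the rack's row; their order varies. x along its length, y across its thickness. About 130 g, smooth, loose.
- tin_green_mid (a point): Centre, half-way up, of the green tea tin, same shape and size as the red one (100 x 30 x 80 mm), one of four in the rack's row; their order varies. x along its length, y across its thickness. About 130 g, smooth, loose.
- tin_yellow_mid (a point): Centre, half-way up, of the yellow tea tin, same shape and size as the red one (100 x 30 x 80 mm), one of four in the rack's row; their order varies. x along its length, y across its thickness. About 130 g, smooth, loose.
- tin_white_mid (a point): Centre, half-way up, of the white tea tin, same shape and size as the red one (100 x 30 x 80 mm), one of four in the rack's row; their order varies. x along its length, y across its thickness. About 130 g, smooth, loose. The four start upright near x = 0 in the rack, two on the left and two on the right of a gap of about 9 to 14 mm.
- tray: Fixed black service tray, 240 mm (x) by 320 mm (y), rim 28 mm high, wall and floor 6 mm thick. Origin: centre of its underside. It holds the red tin and the upturned glass, which may be on either side, about 150 mm apart.
- glass: Upturned drinking glass on the tray, 85 mm high, 72 mm wide at its foot. Origin: centre of its underside. To be left alone.
- water_a: Clear water bottle with white cap and blue label, 200 mm high, 62 mm wide, at the far left. Origin: centre of its underside. To be left alone.
- water_b: Second water bottle, the same, beside the first. To be left alone.
- mug: White mug, 90 mm high, 80 mm wide, on the table beyond the tray. Origin: centre of its underside. To be left alone.
Things that resemble listed ones, but are neither listed nor needed, are in the scene too. Leave any purple look-alike of the part that bears tin_red_mid alone.

How it is judged:
On the way, in this order (a step that is already met when the one before it is completed fails the run):
1. the bookend is slid well back (value of joint bookend above 0.03 m), for 0.1 s.
2. the red tin stands fully home in the middle of the row (x of tin_red_mid in the frame of rack between -0.007 and 0.01 m and y of tin_red_mid in the frame of rack between 0.008 and 0.025 m and z of tin_red_mid in the frame of rack between 0.04 and 0.05 m and angle between tin_red_mid's own z axis and vertical below 0.1 rad), for 0.2 s.
At the end, for the whole second after the job is handed in: The red tin is third of five in the row, upright on the rack floor, at rest, within 7 mm of fully home; the other four tins are upright on the rack floor within 10 mm of home; the bookend is snug, at most about 6 mm of slack in all (joint below 0.018) (all of step 2 and x of tin_blue_mid in the frame of rack between -0.01 and 0.012 m and z of tin_blue_mid in the frame of rack between 0.04 and 0.05 m and angle between each of tin_blue_mid, tin_green_mid, tin_yellow_mid, tin_white_mid's own z axis and vertical below 0.1 rad and x of tin_green_mid in the frame of rack between -0.01 and 0.012 m and z of tin_green_mid in the frame of rack between 0.04 and 0.05 m and x of tin_yellow_mid in the frame of rack between -0.01 and 0.012 m and z of tin_yellow_mid in the frame of rack between 0.04 and 0.05 m and x of tin_white_mid in the frame of rack between -0.01 and 0.012 m and z of tin_white_mid in the frame of rack between 0.04 and 0.05 m and value of joint bookend below 0.018 m and linear speed of tin_red below 0.02 m/s); the robot touches nothing.
It fails at once if a tin is tipped over (angle between any of tin_blue_mid, tin_green_mid, tin_yellow_mid, tin_white_mid, tin_red_mid's own z axis and vertical above 0.5 rad).
It fails at once if the glass, the mug or a bottle is moved more than 30 mm or knocked over (distance of any of glass, water_a, water_b, mug from where it was at the start of the episode above 0.03 m or angle between any of glass, water_a, water_b, mug's own z axis and vertical above 0.5 rad).
It also fails if it takes over 72 s, if anything falls off the work surface, if the arm or the gripper's body presses on something with over 40 N, if the wrist force passes 120 N, or if a joint passes its speed limit or range.

## Working session

There is one attempt and no reset: what is moved stays moved. The work goes in short steps, Python scripts to look and compute and a shell command to move; the robot and the scene stay as the last step left them, time stands still between calls to the robot, and variables do not carry over. Pictures are saved under pics/ and viewed, about 8 in all and at most 12, crops included, and the job is handed in when it is done.

```bash
ls; mkdir -p pics
cat > h.py <<'E'
import numpy as np,cv2
from scipy.spatial.transform import Rotation as R
from plant import r
def snap(n,f):
    s=r.snapshot(n); np.savez(f'pics/{f}.npz',**s); cv2.imwrite(f'pics/{f}.png',s['pixels'][:,:,::-1]); return s
def load(f): return dict(np.load(f'pics/{f}.npz'))
def rot(s):
    a=np.array(s['attitude']); return a if a.shape==(3,3) else R.from_quat(a).as_matrix()
def cloud(s):
    z=s['range_z'];K=s['K'];v,u=np.mgrid[:z.shape[0],:z.shape[1]]
    p=np.stack([(u-K[0,2])/K[0,0]*z,-(v-K[1,2])/K[1,1]*z,-z],-1)
    w=p@rot(s).T+s['position']; w[z<=0]=np.nan; return w
def crop(f,x0,y0,x1,y1,k,o):
    im=cv2.imread(f'pics/{f}.png')[y0:y1,x0:x1]; cv2.imwrite(f'pics/{o}.png',cv2.resize(im,None,fx=k,fy=k,interpolation=cv2.INTER_CUBIC))
E
python3 - <<'E'
from h import *
for n in("scene","side"):
    s=snap(n,n+'0'); print(n,s['position'],s['attitude'],s['K'].tolist())
print(r.get_state(),r.tips_ahead)
E
```

```text
pics
scene [ 1.11827852 -0.24058582  0.95640986] [0.27107373 0.16743795 0.51994693 0.79255206] [[388.42537317675766, 0.0, 282.121137358815], [0.0, 388.42537317675766, 207.61210907031824], [0.0, 0.0, 1.0]]
side [0.18262434 0.68178496 0.84266247] [-0.09098215  0.37567853  0.89790909 -0.21058766] [[401.2889674723899, 0.0, 271.97233444011516], [0.0, 401.2889674723899, 203.09967883506252], [0.0, 0.0, 1.0]]
{'clock': 0.1, 'q': array([ 1.37879021,  0.68986911, -0.19450361,  1.56623958,  0.1572618 ,
        0.90250654, -0.21509834]), 'qd': array([-0.00026265, -0.00240057, -0.00068503, -0.00232406,  0.00089929,
        0.00123186, -0.00078436]), 'joint_torque': array([-1.85681900e-03, -5.28503358e+01, -1.27080739e+00, -1.53837758e+01,
       -5.25011017e-02,  2.05159413e-03,  3.35426773e-05]), 'tool_pos': array([ 0.13977089, -0.60861758,  0.25700925]), 'eef_rot': array([ 9.93630545e-01,  1.12683935e-01, -1.44067798e-04, -8.05876009e-04]), 'contact_force': array([ 0.40714016, -0.07472249, -0.23987077]), 'moment': array([-0.00652601, -0.02010672, -0.00045999]), 'opening': 1.0000949294112047} 0.019
```

View pics/scene0.png

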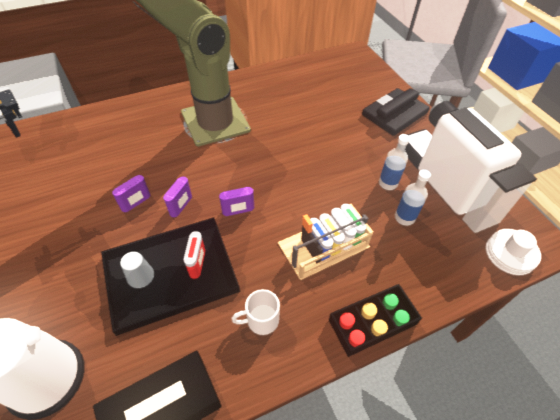

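View pics/side0.png

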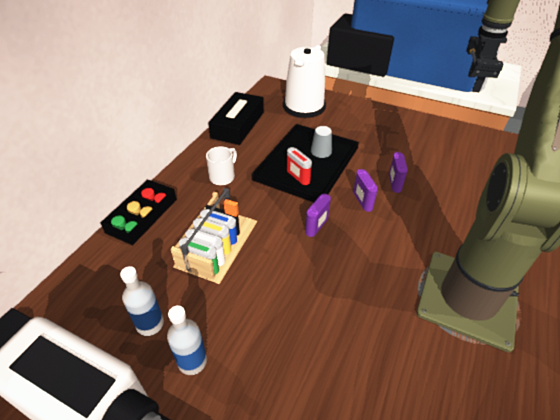

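Scene view: the only red tin is at (195,255), on the black tray beside the glass (137,270). Purple look-alikes are at (132,193), (178,197) and (237,203), and the red lids at (347,320) are also not it. The rack is at (325,245) with its orange tab at (308,222), and the mug is at (263,312). I choose the red tin at (195,255) and will check it in a crop.

Run:
```python
from h import *
a=cv2.imread('pics/scene0.png');b=cv2.imread('pics/side0.png')
f=lambda i,x,y,w,h,k:cv2.resize(i[y:y+h,x:x+w],None,fx=k,fy=k,interpolation=cv2.INTER_CUBIC)
top=np.hstack([f(a,280,200,100,75,4),f(a,150,220,100,75,4)])
bot=np.hstack([f(b,165,185,100,75,4),f(b,260,140,100,75,4)])
cv2.imwrite('pics/c1.png',np.vstack([top,bot]))
for n in('scene0','side0'):
    s=load(n);w=cloud(s);hsv=cv2.cvtColor(s['pixels'],cv2.COLOR_RGB2HSV);H,S,V=[hsv[...,i].astype(int) for i in range(3)]
    x,y,z=w[...,0],w[...,1],w[...,2]
    def rep(name,m):
        p=w[m&np.isfinite(z)]
        if len(p)<5: print(n,name,len(p));return
        (c,sz,an)=cv2.minAreaRect((p[:,:2]*1000).astype(np.float32))
        print(n,name,len(p),'rect',np.round(c),np.round(sz),round(an,1),'z',np.round(np.percentile(p[:,2],[2,50,98]),3),'mean',np.round(p.mean(0),3))
    v,u=np.mgrid[:420,:560]
    tin=(u>150)&(u<240)&(v>215)&(v<290) if n=='scene0' else (u>275)&(u<313)&(v>140)&(v<190)
    rack=(u>270)&(u<385)&(v>195)&(v<280) if n=='scene0' else (u>165)&(u<262)&(v>180)&(v<285)
    rep('redtin',tin&(z>.03)&(z<.1))
    rep('redtop',tin&(z>.076)&(z<.1))
    rep('orange',rack&(H>5)&(H<15)&(S>190)&(z>.08))
    rep('racktop',rack&(z>.076)&(z<.09))
    rep('rackfloor',rack&(z>.003)&(z<.009))
    rep('rack>12',rack&(z>.012))
    rep('bar',rack&(z>.093)&(V<90))
    rep('all',rack&(z>.003))
```

```text
scene0 redtin 738 rect [ 551. -247.] [205. 237.] 87.7 z [0.03  0.083 0.09 ] mean [ 0.552 -0.222  0.068]
scene0 redtop 405 rect [ 548. -228.] [ 31. 101.] 62.0 z [0.078 0.087 0.091] mean [ 0.552 -0.228  0.087]
scene0 orange 0
scene0 racktop 1397 rect [633. 122.] [109. 228.] 0.4 z [0.077 0.086 0.089] mean [0.635 0.149 0.085]
scene0 rackfloor 1932 rect [610. 156.] [353. 290.] 66.7 z [0.003 0.005 0.009] mean [0.617 0.116 0.005]
scene0 rack>12 3161 rect [640. 121.] [114. 229.] 4.8 z [0.017 0.083 0.117] mean [0.653 0.129 0.072]
scene0 bar 2
scene0 all 5175 rect [610. 156.] [353. 290.] 66.7 z [0.003 0.045 0.103] mean [0.639 0.123 0.046]
side0 redtin 522 rect [ 564. -269.] [ 76. 180.] 19.5 z [0.031 0.073 0.088] mean [ 0.544 -0.216  0.068]
side0 redtop 241 rect [ 549. -224.] [ 32. 102.] 63.2 z [0.077 0.085 0.088] mean [ 0.547 -0.221  0.084]
side0 orange 62 rect [609.  79.] [35. 13.] 21.1 z [0.083 0.094 0.124] mean [0.607 0.078 0.098]
side0 racktop 1573 rect [634. 125.] [108. 226.] 1.4 z [0.077 0.084 0.088] mean [0.628 0.155 0.084]
side0 rackfloor 758 rect [680.  77.] [280. 387.] 27.6 z [0.003 0.005 0.008] mean [0.607 0.107 0.005]
side0 rack>12 3573 rect [726.  72.] [260. 379.] 12.5 z [0.015 0.081 0.115] mean [0.635 0.156 0.07 ]
side0 bar 74 rect [654. 126.] [ 14. 223.] 3.7 z [0.094 0.098 0.1  ] mean [0.654 0.129 0.097]
side0 all 4403 rect [683.  78.] [287. 387.] 27.6 z [0.003 0.072 0.111] mean [0.63  0.147 0.058]
```

View pics/c1.png

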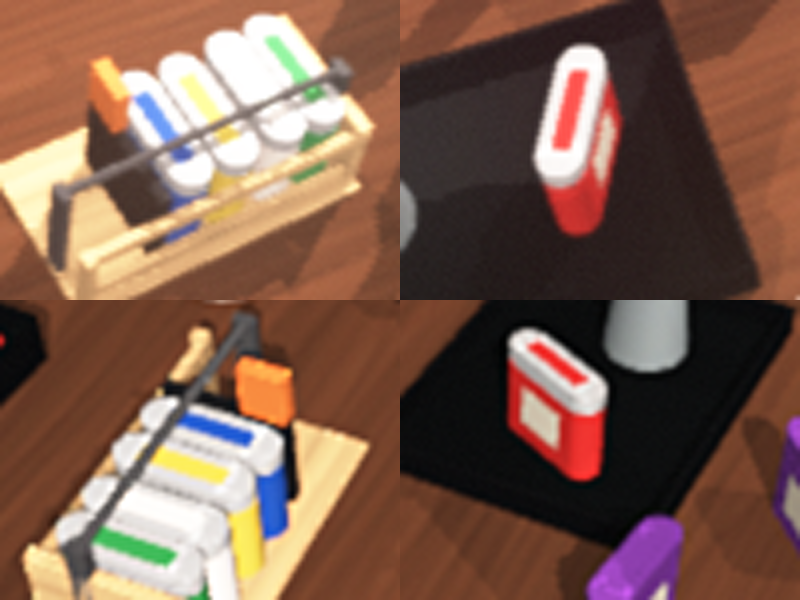

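The crop confirms it: red tin with a white lid and red stripe on the tray. Row from the left is green, white, gap, yellow, blue, then the bookend with its orange tab. Next I fit the rack pose.

Run:
```python
from h import *
P=[]
for n in('scene0','side0'):
    s=load(n);w=cloud(s).reshape(-1,3)
    m=(w[:,0]>.5)&(w[:,0]<.78)&(w[:,1]>-.02)&(w[:,1]<.28)&(w[:,2]>.003)&(w[:,2]<.13)
    w=w[m]
    b=w[(w[:,2]>.0935)&(w[:,2]<.102)&(abs(w[:,0]-.654)<.03)&(w[:,1]>.1)]
    for _ in range(4):
        k=np.polyfit(b[:,1],b[:,0],1); b=b[abs(b[:,0]-np.polyval(k,b[:,1]))<.006]
    print(n,'bar x=%.4f at y=.13 yaw %.2f'%(np.polyval(k,.13),-np.degrees(np.arctan(k[0]))),len(b),b[:,1].min(),b[:,1].max())
    for nm,lo,hi in(('lids',.079,.089),('tab',.104,.13)):
        q=w[(w[:,2]>lo)&(w[:,2]<hi)]; 
        if len(q)>4: print(nm,len(q),q.min(0).round(3),q.max(0).round(3),q.mean(0).round(3),cv2.minAreaRect((q[:,:2]*1000).astype(np.float32)))
    # rack frame histogram along y of lid points
    th=-np.arctan(k[0]); q=w[(w[:,2]>.079)&(w[:,2]<.0895)]
    c,sn=np.cos(th),np.sin(th)
    o=np.array([np.polyval(k,.13),.13]); d=(q[:,:2]-o); X=d@[c,sn];Y=d@[-sn,c]
    mm=(X>-.05)&(X<-.02); print('lidY hist',np.histogram(Y[mm],np.arange(-.11,.13,.004))[0])
    print('X range lids',np.percentile(X,[1,99])+.02)
```

```text
scene0 bar x=0.6541 at y=.13 yaw 3.94 132 0.10079631367144565 0.23525942372739667
lids 1236 [0.577 0.009 0.079] [0.688 0.236 0.089] [0.635 0.148 0.086] ((633.479736328125, 121.25806427001953), (102.65960693359375, 227.54066467285156), 3.373525381088257)
tab 96 [0.592 0.066 0.104] [0.627 0.079 0.129] [0.612 0.071 0.12 ] ((609.6006469726562, 72.13201141357422), (34.71392059326172, 11.867279052734375), 2.859110116958618)
lidY hist [ 0  0  0  0  0  0  0  0  0  0  0  0 10  8  5  2  5 11 13 12 14 13 11 13
  8 13 14 11 13 11 12 13 13  5  0 14 11 12 14  9 15 10 12 11 14 14 11 13
  8 11 12  2  2  0  0  0  0  0  0]
X range lids [-0.04842999  0.04773778]
side0 bar x=0.6538 at y=.13 yaw 3.53 145 0.10103452858587125 0.2373316822404118
lids 1458 [0.578 0.015 0.079] [0.688 0.238 0.089] [0.628 0.155 0.084] ((634.73583984375, 124.93536376953125), (100.84982299804688, 222.89822387695312), 4.594362735748291)
tab 113 [0.592 0.066 0.104] [0.628 0.083 0.126] [0.609 0.078 0.117] ((609.871337890625, 74.33335876464844), (17.152732849121094, 35.39948272705078), 88.66294860839844)
lidY hist [ 0  0  0  0  0  0  0  0  0  0  0  0  0  0  4 18  3  8 15 11 13  9 18 12
 22  1 13 12 14 12 12 17 11 25  0  2 14 14 14 14 17 15 16 13 16 12 19 16
 15 16 19 18  0  0  0  0  0  0  0]
X range lids [-0.04883892  0.04825679]
```

```bash
python3 -m inch '[[0.5,1,0,-0.8,88],[0.5,1,0,-0.8,60],[0.6,1,0,0,40],[0.6,1,0,0,40],[0.7,1,0,0,40]]' 20
```

```text
clock: 0.6
tool_pos: [0.2125, -0.4829, 0.2574]
eef_rot: [1.0, 0.029, -0.0, -0.0]
contact_force: [-0.0, 0.1, 0.1]
opening: 0.657
```

```bash
python3 -m inch '[[0.7,1,0,0,40],[0.7,1,0,0,40],[0.7,1,0,0,40],[0.7,1,0,0,40],[0.7,1,0,0,40]]'
python3 -m inch '[[0.7,1,0,0,40],[0.7,1,0,0,40],[0.7,1,0,0,40],[0.7,1,0,0,40],[0.7,1,0,0,40]]'
python3 -m inch '[[0.7,1,0,0,40],[0.7,1,0,0,40],[0.7,1,0,0,40],[0.7,1,0,0,40],[0.7,1,0,0,40]]'
python3 -m inch '[[0.7,1,0,0,40],[0.7,1,0,0,40],[0.7,1,0,0,40],[0.7,1,0,0,40],[0.7,1,0,0,40]]'
python3 -m inch '[[0.7,1,0,0,40],[0.7,1,0,0,40],[0.5,0.2,0,0,40],[0,0,0,0,40],[0,0,0,0,40]]'
python3 - <<'E'
from h import *
s=snap('wrist','w1');print(s['position'],rot(s).round(3),r.get_state()['tool_pos'])
E
```

```text
clock: 1.1
tool_pos: [0.3004, -0.3579, 0.2576]
eef_rot: [1.0, 0.029, -0.0, -0.0]
contact_force: [0.5, -0.4, -0.4]
opening: 0.456
clock: 1.6
tool_pos: [0.3879, -0.233, 0.2576]
eef_rot: [1.0, 0.029, -0.0, -0.0]
contact_force: [-0.0, 0.2, -0.6]
opening: 0.455
clock: 2.1
tool_pos: [0.4754, -0.108, 0.2575]
eef_rot: [1.0, 0.029, -0.0, 0.0]
contact_force: [0.9, 0.2, -0.4]
opening: 0.454
clock: 2.6
tool_pos: [0.5627, 0.017, 0.2574]
eef_rot: [1.0, 0.029, -0.0, 0.0]
contact_force: [-0.2, -0.4, -0.2]
opening: 0.451
clock: 3.1
tool_pos: [0.6092, 0.07, 0.2572]
eef_rot: [1.0, 0.029, -0.001, 0.001]
contact_force: [0.1, -0.6, -0.2]
opening: 0.454
[0.67599182 0.07407749 0.38282451] [[ 0.057  0.964  0.26 ]
 [-0.998  0.055  0.015]
 [ 0.001 -0.26   0.966]] [0.60899286 0.06954253 0.25737002]
```

View pics/w1.png

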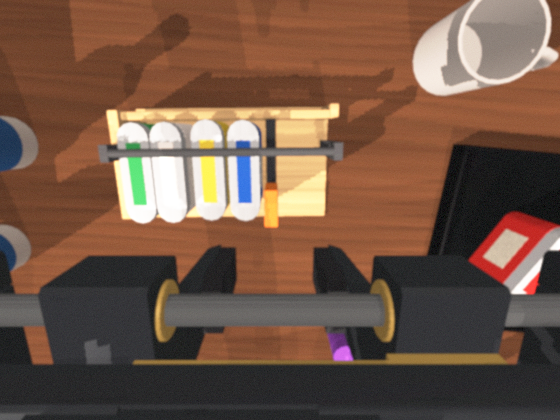

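Wrist view from above: the lids are at x≈135 (green), 170 (white), 207 (yellow) and 244 (blue). The tab is at (271,205), the bar runs along row 150, and its posts are at (104,153) and (340,150).

```bash
cat >> h.py <<'E'
TH=np.radians(3.73); O=np.array([.634,.1287])
def setO(o,th=3.73):
    global O,TH; O=np.array(o);TH=np.radians(th)
def torack(p):
    c,s=np.cos(TH),np.sin(TH); d=p[...,:2]-O
    return np.stack([d@[c,s],d@[-s,c],p[...,2]],-1)*1000
def toworld(x,y):
    c,s=np.cos(TH),np.sin(TH); return O+np.array([c*x-s*y,s*x+c*y])/1000
E
python3 - <<'E'
from h import *
s=load('w1');w=cloud(s);q=torack(w)
def seg(name,m):
    p=q[m&np.isfinite(q[...,2])]; 
    if len(p)>10: print(name,len(p),'lo',np.percentile(p,1,0).round(1),'hi',np.percentile(p,99,0).round(1),cv2.minAreaRect(p[:,:2].astype(np.float32)))
v,u=np.mgrid[:420,:560];z=q[...,2]
lid=(z>78)&(z<89)&(v>115)&(v<230)
for n,a,b in(('green',118,154),('white',152,189),('yellow',188,225),('blue',227,262)): seg(n,lid&(u>=a)&(u<b))
seg('tab',(z>105)&(z<135)&(u>255)&(u<290)&(v>170)&(v<235))
bm=(z>92)&(z<106)&(v>135)&(v<165)&(u>90)&(u<350); seg('bar',bm)
p=q[bm]; p=p[(p[:,1]>-100)&(p[:,1]<85)];k=np.polyfit(p[:,1],p[:,0],1);print('barfit',k, -np.degrees(np.arctan(k[0])))
h=q[150, 185:195].round(0); 
row=q[190,110:265]; print([(110+i,*r_.round(0)) for i,r_ in enumerate(row) if i%3==0 and r_[2]>70])
E
```

```text
green 2721 lo [-48.6  59.8  80.6] hi [46.2 93.7 85.7] ((-1.1541404724121094, 80.92818450927734), (37.218624114990234, 98.80500793457031), 83.70423889160156)
white 2839 lo [-48.   32.4  79.5] hi [46.8 67.  85.6] ((-0.8343620300292969, 47.03171920776367), (36.0098991394043, 98.78604888916016), 84.34235382080078)
yellow 2613 lo [-46.1  -7.1  81.3] hi [48.4 22.5 85.7] ((1.0370903015136719, 10.146060943603516), (38.30670166015625, 98.81398010253906), 84.99925994873047)
blue 2590 lo [-46.5 -42.1  81.7] hi [ 47.2 -12.8  85.6] ((0.5566253662109375, -27.189613342285156), (98.81383514404297, 30.21396255493164), 0.32686659693717957)
tab 525 lo [-44.2 -59.5 105.8] hi [-10.4 -48.5 124.2] ((-27.383098602294922, -53.676979064941406), (11.506312370300293, 34.122215270996094), 89.48998260498047)
bar 2289 lo [  13.6 -119.5   93.5] hi [ 27.6 104.1  99.2] ((20.493083953857422, -7.59368896484375), (15.7628812789917, 226.57742309570312), 0.0696282684803009)
barfit [-6.38689148e-04  2.05972931e+01] 0.03659418765127864
[(119, np.float64(-19.0), np.float64(104.0), np.float64(74.0)), (122, np.float64(-19.0), 
[... 2011 characters left out ...]
83.0)), (230, np.float64(-18.0), np.float64(-13.0), np.float64(84.0)), (233, np.float64(-18.0), np.float64(-16.0), np.float64(84.0)), (236, np.float64(-18.0), np.float64(-19.0), np.float64(84.0)), (239, np.float64(-18.0), np.float64(-22.0), np.float64(84.0)), (242, np.float64(-18.0), np.float64(-25.0), np.float64(85.0)), (245, np.float64(-18.0), np.float64(-28.0), np.float64(85.0)), (248, np.float64(-18.0), np.float64(-31.0), np.float64(84.0)), (251, np.float64(-18.0), np.float64(-34.0), np.float64(84.0)), (254, np.float64(-18.0), np.float64(-37.0), np.float64(84.0)), (257, np.float64(-18.0), np.float64(-40.0), np.float64(84.0)), (260, np.float64(-20.0), np.float64(-42.0), np.float64(73.0))]
```

```bash
python3 -m inch '[[0.05,0.14,-1,0,40],[0,0,-1,0,40],[0,0,-1,0,40],[0,0,-1,0,40],[0,0,-1,0,40]]' 25
python3 -m inch '[[0,0,-0.9,0,40],[0,0,0,0,10],[0,0,0,0,5],[0,0,0,0,5],[0,0,0,0,5]]' 25
```

```text
clock: 3.65
tool_pos: [0.6104, 0.0728, 0.1321]
eef_rot: [1.0, 0.028, -0.0, 0.0]
contact_force: [-0.2, -0.2, 0.2]
opening: 0.455
clock: 4.15
tool_pos: [0.6121, 0.074, 0.1118]
eef_rot: [1.0, 0.029, 0.001, 0.0]
contact_force: [0.5, -0.1, 2.9]
opening: 0.131
```

```bash
python3 -m inch '[[0.02,-0.35,0,0,5],[0.02,-0.35,0,0,5],[0.02,-0.35,0,0,5],[0.02,-0.35,0,0,5],[0.02,-0.34,0,0,5]]'
python3 -m inch '[[0,0,0,0,5],[0,0,0,0,30],[0,0,0,0,30],[0,0,0,0,30]]'
python3 -m inch '[[0,0,1,0,30],[0,0,1,0,40],[0,0,1,0,50],[0,0,1,0,50],[0,0,0,0,50]]'
python3 - <<'E'
from h import *
s=snap('side','side1');q=torack(cloud(s));m=(q[...,2]>105)&(q[...,2]<128)&(abs(q[...,0]+28)<25)&(abs(q[...,1]+75)<60)
p=q[m];print('tab',p.min(0),p.max(0))
E
```

```text
clock: 4.65
tool_pos: [0.6149, 0.0312, 0.1118]
eef_rot: [1.0, 0.03, 0.002, -0.001]
contact_force: [0.5, 3.4, 5.2]
opening: 0.132
clock: 5.05
tool_pos: [0.6135, 0.0306, 0.1101]
eef_rot: [1.0, 0.029, -0.0, 0.0]
contact_force: [-0.6, -0.1, -0.0]
opening: 0.337
clock: 5.55
tool_pos: [0.6157, 0.031, 0.2135]
eef_rot: [1.0, 0.029, 0.003, -0.0]
contact_force: [-0.4, 0.0, 0.2]
opening: 0.569
tab [ -44.13935025 -103.33023754  105.52724644] [ -7.60511941 -89.17237685 126.40636826]
```

```bash
python3 -m inch '[[-0.35,-0.98,0.4,-0.52,60],[-0.35,-0.98,0,-0.52,60],[-0.35,-0.98,0,-0.52,60],[-0.35,-0.98,0,-0.52,60],[-0.35,-0.98,0,-0.52,60]]'
python3 -m inch '[[-0.35,-0.98,0,-0.52,60],[-0.35,-0.98,0,-0.52,60],[-0.35,-0.98,0,-0.52,60],[-0.35,-0.98,0,-0.52,60],[-0.35,-0.98,0,-0.45,60]]'
python3 -m inch '[[0,0,0,0,60],[0,0,0,0,60]]'
python3 - <<'E'
from h import *
s=snap('wrist','w2');w=cloud(s);z=w[...,2];hsv=cv2.cvtColor(s['pixels'],cv2.COLOR_RGB2HSV)
m=(z>.08)&(z<.092)&(np.hypot(w[...,0]-.549,w[...,1]+.226)<.08);p=w[m]
print(len(p),cv2.minAreaRect((p[:,:2]*1000).astype(np.float32)),np.median(p[:,2]),r.get_state()['tool_pos'])
s=snap('side','side2');w=cloud(s);z=w[...,2]
m=(z>.08)&(z<.092)&(np.hypot(w[...,0]-.549,w[...,1]+.226)<.08);p=w[m];print(len(p))
E
```

```text
clock: 6.1
tool_pos: [0.5686, -0.0924, 0.2187]
eef_rot: [0.994, -0.108, -0.001, 0.0]
contact_force: [1.1, 0.3, -0.3]
opening: 0.682
clock: 6.6
tool_pos: [0.5249, -0.2148, 0.2188]
eef_rot: [0.971, -0.238, -0.001, -0.0]
contact_force: [0.1, -0.5, 0.6]
opening: 0.677
clock: 6.8
tool_pos: [0.5255, -0.2139, 0.2192]
eef_rot: [0.971, -0.237, -0.001, -0.0]
contact_force: [0.1, -0.4, -1.2]
opening: 0.682
3687 ((548.6408081054688, -227.83282470703125), (29.966981887817383, 99.24400329589844), 62.722015380859375) 0.08486510743167225 [ 0.52614415 -0.21278864  0.21931485]
213
```

View pics/w2.png

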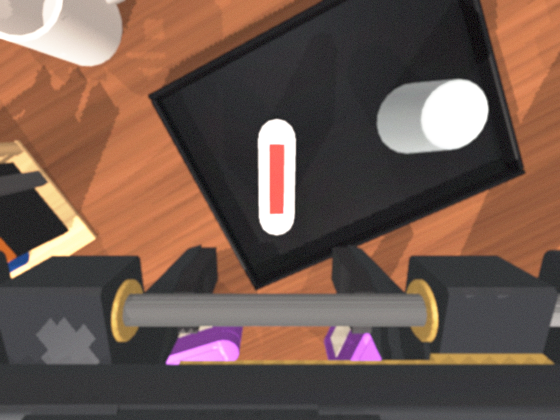

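Wrist view: the tin is upright at (277,178), aligned with the jaws. The glass (450,118) is well clear.

```bash
python3 -m inch '[[0.03,-0.1,-1,0,60],[0,0,-1,0,60],[0,0,-1,0,60],[0,0,-1,0,60],[0,0,-1,0,60]]' 35
python3 -m inch '[[0,0,-0.8,0,60],[0,0,-0.33,0,60],[0,0,0,0,40],[0,0,0,0,20],[0,0,0,0,20]]' 35
python3 -m inch '[[0,0,0,0,20],[0,0,0,0,20],[0,0,0.4,0,20],[0,0,0.8,0,20],[0,0,1,0,20]]' 35
python3 -m inch '[[0,0,0.6,0,20],[0,0,0,0,20],[0,0,0,0,20]]' 35
python3 - <<'E'
from h import *
print(r.get_state()['tool_pos'])
for n in('side','scene'):
    s=snap(n,n+'3');w=cloud(s);hsv=cv2.cvtColor(s['pixels'],cv2.COLOR_RGB2HSV).astype(int);H,S,V=hsv[...,0],hsv[...,1],hsv[...,2]
    m=((H<6)|(H>174))&(S>170)&(V>100)&(np.hypot(w[...,0]-.549,w[...,1]+.226)<.08)&(w[...,2]>.01)
    p=w[m]; print(n,len(p),np.percentile(p,[1,99],0).round(3))
E
```

```text
clock: 7.4
tool_pos: [0.5276, -0.2147, 0.094]
eef_rot: [0.972, -0.236, 0.0, -0.001]
contact_force: [-0.0, -0.1, 0.0]
opening: 0.681
clock: 7.9
tool_pos: [0.5278, -0.2167, 0.0681]
eef_rot: [0.972, -0.237, 0.001, 0.0]
contact_force: [0.5, -0.8, -0.3]
opening: 0.435
clock: 8.4
tool_pos: [0.5261, -0.2164, 0.1224]
eef_rot: [0.971, -0.237, -0.001, -0.0]
contact_force: [0.0, -0.6, -1.2]
opening: 0.337
clock: 8.7
tool_pos: [0.5268, -0.2166, 0.1372]
eef_rot: [0.971, -0.237, 0.0, 0.0]
contact_force: [0.2, 0.6, -1.9]
opening: 0.338
[ 0.52679887 -0.2165737   0.13715075]
side 234 [[ 0.503 -0.228  0.076]
 [ 0.585 -0.19   0.156]]
scene 241 [[ 0.526 -0.257  0.077]
 [ 0.593 -0.203  0.159]]
```

```bash
python3 -m inch '[[0,0.4,0.8,0.2,20],[-0.1,0.9,0.5,0.4,20],[-0.1,1,0,0.4,20],[-0.1,1,0,0.4,20],[-0.1,1,0,0.4,20]]' 35
python3 -m inch '[[-0.1,1,0,0.4,20],[-0.1,1,0,0.4,20],[-0.1,1,0,0.4,20],[-0.1,1,0,0.4,20],[-0.1,1,0,0.4,20]]' 35
python3 -m inch '[[-0.1,1,0,0.4,20],[-0.1,1,0,0.4,20],[-0.1,1,0,0.4,20],[-0.1,1,0,0.2,20],[-0.04,0.92,0,0,20]]' 35
python3 -m inch '[[0,0,0,0,20],[0,0,0,0,20]]' 35
python3 - <<'E'
from h import *
st=r.get_state();print(st['tool_pos'],2*np.degrees(np.arctan2(st['eef_rot'][1],st['eef_rot'][0])),torack(np.array(st['tool_pos'])))
for n in('wrist','side'):
    s=snap(n,n+'4');q=torack(cloud(s))
    m=(q[...,2]>150)&(q[...,2]<195)&(q[...,0]>-118)&(q[...,0]<-40)&(abs(q[...,1]-19)<45);p=q[m]
    if len(p)>9:print(n,len(p),np.percentile(p,[1,99],0).round(1),cv2.minAreaRect(p[:,:2].astype(np.float32)))
E
```

```text
clock: 9.3
tool_pos: [0.5162, -0.1081, 0.1686]
eef_rot: [0.99, -0.144, -0.001, -0.0]
contact_force: [-0.0, 0.1, -1.1]
opening: 0.336
clock: 9.8
tool_pos: [0.5037, 0.0168, 0.1686]
eef_rot: [0.999, -0.04, -0.001, 0.0]
contact_force: [0.7, 0.2, -2.4]
opening: 0.34
clock: 10.3
tool_pos: [0.4925, 0.1399, 0.1685]
eef_rot: [0.999, 0.033, -0.001, 0.0]
contact_force: [0.5, -0.0, -1.0]
opening: 0.334
clock: 10.5
tool_pos: [0.4929, 0.1385, 0.1688]
eef_rot: [0.999, 0.033, -0.001, 0.001]
contact_force: [-0.1, -0.5, -1.1]
opening: 0.338
[0.49294803 0.1385039  0.16877085] 3.801115216812893 [-140.11538538   18.95924199  168.77084719]
wrist 10553 [[-117.5    4.4  183.9]
 [ -68.4   33.6  187.2]] ((-92.34424591064453, 18.951953887939453), (30.22995376586914, 51.323570251464844), 89.96411895751953)
side 30 [[-78.3   4.5 183.6]
 [-66.9  26.5 188. ]] ((-73.02667236328125, 15.51324462890625), (22.65486717224121, 10.806219100952148), 83.18624877929688)
```

View pics/wrist4.png

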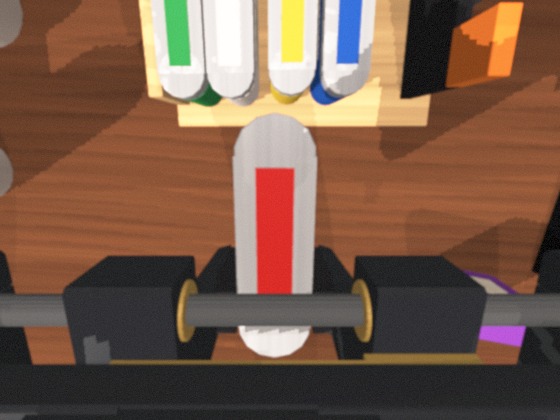

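Wrist view: the tin is level and straight, with its tip just short of the rack floor (275,115). White's lid is at (230,90) and yellow's at (292,90). I'll lower, aim slightly left to centre on the gap, then drift right while wedging.

```bash
python3 -m inch '[[0,0.16,-1,0,20],[0,0,-1,0,20],[0,0,-1,0,20],[0,0,-0.8,0,20],[0,0,-0.2,0,20]]' 45
python3 -m inch '[[0.3,0.02,0,0,20],[0.3,0.02,0,0,20],[0.3,0.02,0,0,20],[0,0,0,0,20]]' 45
python3 -m inch '[[0.21,-0.014,0,0,20],[0.21,-0.014,0,0,20],[0.21,-0.014,0,0,20],[0.21,-0.014,0,0,20],[0.21,-0.014,0,0,20]]' 45
python3 - <<'E'
from h import *
st=r.get_state();print(torack(np.array(st['tool_pos'])),st['contact_force'])
E
```

```text
clock: 11.1
tool_pos: [0.4925, 0.1409, 0.0676]
eef_rot: [0.999, 0.032, -0.002, 0.001]
contact_force: [-0.3, 0.1, -0.8]
opening: 0.34
clock: 11.5
tool_pos: [0.5184, 0.1446, 0.0705]
eef_rot: [0.999, 0.032, 0.002, -0.0]
contact_force: [0.1, 0.0, -0.7]
opening: 0.335
clock: 12.0
tool_pos: [0.5428, 0.1427, 0.0695]
eef_rot: [0.999, 0.033, 0.0, -0.0]
contact_force: [-0.7, 0.4, -1.8]
opening: 0.334
[-90.13610017  19.88863994  69.47992148] [-0.70838653  0.3813364  -1.81336158]
```

```bash
python3 -m inch '[[0.23,0.015,-0.05,0,20],[0.23,0.015,-0.05,0,20],[0.23,0.015,0,0,20],[0.2,0.015,0,0,20],[0,0,0,0,20]]' 45
python3 - <<'E'
from h import *
st=r.get_state();print(torack(np.array(st['tool_pos'])),st['contact_force'])
s=snap('wrist','wrist5')
E
```

```text
clock: 12.5
tool_pos: [0.5655, 0.1441, 0.067]
eef_rot: [0.999, 0.033, 0.001, -0.0]
contact_force: [1.0, 0.0, 0.3]
opening: 0.332
[-67.3035057   19.86087102  66.95994261] [0.98022713 0.02144745 0.28632531]
```

View pics/wrist5.png

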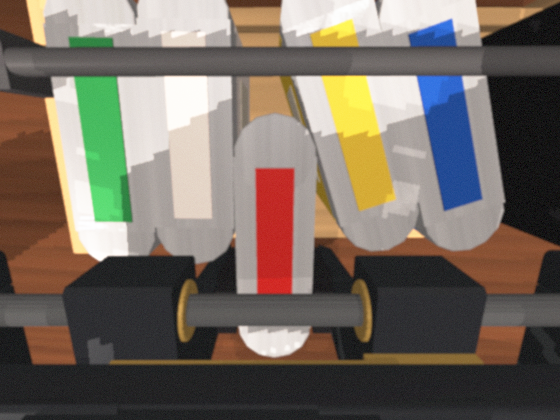

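Wrist view: the red tip is wedged between white and yellow (275,120). Yellow and blue have swung aside and all tins are upright. I'll release, back off, and push from behind with closed fingers.

```bash
python3 -m inch '[[0,0,-0.04,0,38],[0,0,0,0,38],[0,0,0,0,38],[-0.4,-0.026,0,0,38],[-0.8,-0.052,0,0,38]]' 45
python3 -m inch '[[-0.8,-0.052,0,0,38],[-0.6,-0.04,0,0,0],[0,0,-0.3,0,0],[0,0,-0.3,0,0],[0,0,0,0,0]]' 30
python3 - <<'E'
from h import *
st=r.get_state();print(torack(np.array(st['tool_pos'])),st['contact_force'],st['opening'])
s=snap('wrist','wrist6');q=torack(cloud(s))
m=(abs(q[...,2]-84)<5)&(q[...,0]<-52)&(q[...,0]>-115)&(abs(q[...,1]-20)<25);p=q[m]
print(len(p),np.percentile(p,[1,99],0).round(1),cv2.minAreaRect(p[:,:2].astype(np.float32)))
E
```

```text
clock: 13.05
tool_pos: [0.5357, 0.1422, 0.0661]
eef_rot: [0.999, 0.032, 0.001, -0.0]
contact_force: [-0.3, -0.3, -0.7]
opening: 0.435
clock: 13.55
tool_pos: [0.5002, 0.1399, 0.0499]
eef_rot: [0.999, 0.033, 0.0, 0.0]
contact_force: [-0.0, 0.4, 0.7]
opening: 0.095
[-132.78052115   19.86552275   49.85696074] [-0.03870289  0.3833467   0.73580879] 0.09485520203953336
13258 [[-92.2   5.2  82.4]
 [-52.3  34.4  85.7]] ((-72.96772003173828, 19.871498107910156), (30.39069175720215, 41.93067169189453), 89.97727966308594)
```

```bash
python3 -m inch '[[0.5,0.033,0,0,0],[0.5,0.033,0,0,0],[0.3,0.02,0,0,0],[0.3,0.02,0,0,0],[0.3,0.02,0,0,0]]' 30
python3 -m inch '[[0.2,0.013,0,0,0],[0.2,0.013,0,0,0],[0.15,0.01,0,0,0],[0.1,0.006,0,0,0],[0,0,0,0,0]]' 30
python3 - <<'E'
from h import *
st=r.get_state();print(torack(np.array(st['tool_pos'])),st['contact_force'],st['opening'])
s=snap('wrist','wrist7');q=torack(cloud(s))
m=(abs(q[...,2]-84)<5)&(q[...,0]<-10)&(q[...,0]>-115)&(abs(q[...,1]-20)<15);p=q[m]
print(len(p),np.percentile(p,[1,99],0).round(1))
E
```

```text
clock: 14.1
tool_pos: [0.547, 0.1429, 0.0509]
eef_rot: [0.999, 0.033, -0.0, 0.0]
contact_force: [-1.2, -0.0, 1.3]
opening: 0.004
clock: 14.6
tool_pos: [0.5637, 0.1441, 0.051]
eef_rot: [0.999, 0.033, 0.0, -0.0]
contact_force: [-1.2, 0.3, -0.4]
opening: 0.006
[-69.11969428  19.93938915  51.02989293] [-1.24255401  0.32494968 -0.35795425] 0.0061679098088129975
11182 [[-67.1   5.5  82.4]
 [-10.3  34.6  85.7]]
```

View pics/wrist7.png

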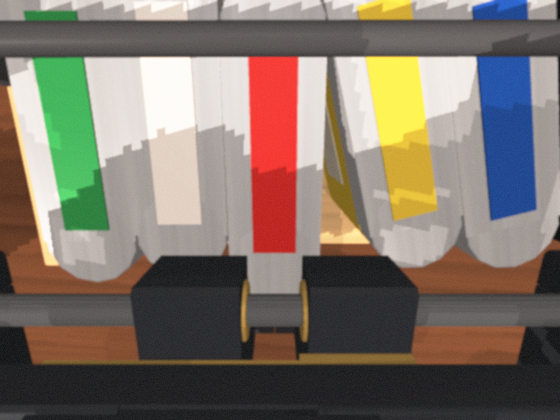

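```bash
python3 -m inch '[[0.15,0.01,0,0,0],[0.15,0.01,0,0,0],[0.08,0.005,0,0,0],[0,0,0,0,0]]' 30
python3 - <<'E'
from h import *
st=r.get_state();print(torack(np.array(st['tool_pos'])),st['contact_force'])
for n in('wrist','side','scene'):
    s=snap(n,n+'8');q=torack(cloud(s))
    m=(abs(q[...,2]-84)<4)&(q[...,0]<80)&(q[...,0]>-115)&(abs(q[...,1]-20)<12);p=q[m]
    if len(p)>5:print(n,len(p),np.percentile(p,[0,1,99,100],0).round(1))
E
```

```text
clock: 15.05
tool_pos: [0.5733, 0.1447, 0.051]
eef_rot: [0.999, 0.033, 0.0, -0.0]
contact_force: [0.4, -0.1, 0.2]
opening: 0.001
[-59.50608193  19.93053111  51.03367963] [ 0.37011794 -0.09629464  0.15799964]
wrist 19747 [[-70.    8.   80. ]
 [-45.1   8.3  82.4]
 [ 40.9  31.7  85.7]
 [ 41.9  32.   87.9]]
side 118 [[-6.6  8.1 80.6]
 [-5.9  8.8 81.6]
 [49.6 31.7 87.1]
 [50.1 31.8 87.6]]
scene 166 [[-46.5   8.   81. ]
 [-38.6   8.3  81.7]
 [ 49.3  31.6  87.9]
 [ 49.9  31.9  88. ]]
```

The far end of the red lid is now at x≈50, so the centre is ≈0. I'll back off, rise, and look at the row.

```bash
python3 -m inch '[[-0.6,-0.04,0,0,0],[-1,-0.065,0.2,0,0],[-0.2,0,1,0,20],[0,0,1,0,40],[0,0,1,0,40]]' 25
python3 -m inch '[[0.3,-0.9,1,0,40],[0.6,-1,1,0,40],[0.6,-1,0.5,0,40],[0.6,-0.9,0,0,40],[0,0,0,0,40]]' 25
python3 - <<'E'
from h import *
st=r.get_state();print(st['tool_pos'],torack(np.array(st['tool_pos'])))
s=snap('wrist','w9');q=torack(cloud(s));z=q[...,2]
m=(z>105)&(z<130)&(abs(q[...,0]+28)<25)&(abs(q[...,1]+80)<60);p=q[m];print('tab',p.min(0),p.max(0))
hsv=cv2.cvtColor(s['pixels'],cv2.COLOR_RGB2HSV).astype(int)
lid=(abs(z-84)<5)&(abs(q[...,0])<60)&(q[...,1]<95)&(q[...,1]>-93)&(hsv[...,2]>60)
H=np.histogram(q[lid&(abs(q[...,0]+10)<8)][:,1],np.arange(-94,98,2));print([(int(a),int(c)) for c,a in zip(*H)if c<20])
for y in(80,50,20,-10,-40):
    p=q[lid&(abs(q[...,1]-y)<6)]
    if len(p): print(y,p[:,0].min().round(1),p[:,0].max().round(1))
E
```

```text
clock: 15.7
tool_pos: [0.5272, 0.142, 0.1318]
eef_rot: [0.999, 0.033, -0.0, 0.0]
contact_force: [-0.2, 0.4, -0.3]
opening: 0.257
clock: 16.2
tool_pos: [0.5824, 0.042, 0.1943]
eef_rot: [1.0, 0.029, 0.002, 0.002]
contact_force: [-0.1, -0.3, 0.2]
opening: 0.456
[0.58238501 0.04201903 0.19429989] [-57.14467152 -83.13954859 194.299887  ]
tab [ -44.29408964 -104.58583671  105.02456745] [-10.53250944 -92.50694909 124.523756  ]
[(-94, 10), (-92, 0), (-90, 0), (-88, 0), (-86, 0), (-84, 0), (-82, 0), (-80, 0), (-78, 0), (-76, 0), (-74, 0), (-72, 0), (-70, 4), (-4, 2), (-2, 0), (0, 0), (2, 0)]
80 -50.7 48.3
50 -49.2 50.1
20 -48.7 49.8
-10 -41.2 50.3
-40 -43.6 50.9
```

View pics/w9.png

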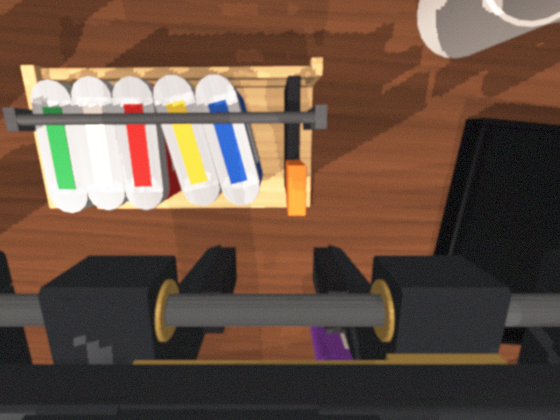

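Wrist view: green, white, red (138,145), yellow and blue stand in order with red home. Yellow and blue are still slewed a little, and the tab is at (296,188). Now I'll pinch the tab and slide it back.

```bash
python3 -m inch '[[0.6,-0.27,0,0,40],[0.62,-0.27,-0.4,0,40],[0,0,-1,0,40],[0,0,-1,0,40],[0,0,-0.95,0,40]]' 25
python3 -m inch '[[0,0,0,0,30],[0,0,0,0,5],[0,0,0,0,5],[0,0,0,0,5],[0,0,0,0,5]]' 25
python3 -m inch '[[-0.02,0.25,0,0,5],[-0.02,0.25,0,0,5],[-0.02,0.25,0,0,5],[-0.01,0.25,0,0,5],[-0.01,0.2,0,0,5]]' 25
python3 -m inch '[[-0.005,0.08,0,0,5],[-0.005,0.08,0,0,5],[-0.005,0.08,0,0,5],[0,0,0,0,5]]' 25
python3 - <<'E'
from h import *
st=r.get_state();print(st['tool_pos'],torack(np.array(st['tool_pos'])),st['contact_force'])
E
```

```text
clock: 16.75
tool_pos: [0.6096, 0.0355, 0.1084]
eef_rot: [0.999, 0.034, -0.001, -0.001]
contact_force: [-0.4, 0.7, -0.3]
opening: 0.455
clock: 17.25
tool_pos: [0.6111, 0.0329, 0.1109]
eef_rot: [0.999, 0.033, 0.001, 0.0]
contact_force: [-0.8, -2.2, 3.5]
opening: 0.132
clock: 17.75
tool_pos: [0.609, 0.0641, 0.1109]
eef_rot: [0.999, 0.033, 0.001, 0.0]
contact_force: [-2.6, -2.8, 6.2]
opening: 0.133
clock: 18.15
tool_pos: [0.6089, 0.0665, 0.1109]
eef_rot: [0.999, 0.032, 0.001, 0.002]
contact_force: [-1.5, -8.1, 6.4]
opening: 0.137
[0.60889731 0.06647346 0.110896  ] [-29.09765059 -60.46166954 110.89600103] [-1.4763079  -8.14485116  6.35489656]
```

```bash
python3 -m inch '[[0,0,0,0,30],[0,0,0,0,30],[0,0,0,0,30],[0,0,1,0,30],[0,0,1,0,30]]' 25
python3 -m inch '[[-0.6,0,1,0,30],[-0.6,0.8,0.6,0,30],[0,0,0,0,30],[0,0,0,0,30]]' 25
python3 - <<'E'
from h import *
s=snap('wrist','w10');q=torack(cloud(s));z=q[...,2]
m=(z>105)&(z<130)&(abs(q[...,0]+28)<25)&(abs(q[...,1]+60)<40);p=q[m];print('tab',p.min(0),p.max(0))
lid=(abs(z-84)<5)&(abs(q[...,0])<60)
for y in(80,50,20,-10,-40):
    p=q[lid&(abs(q[...,1]-y)<6)]
    if len(p): print(y,p[:,0].min().round(1),p[:,0].max().round(1),np.median(p[:,2]).round(1))
E
```

```text
clock: 18.65
tool_pos: [0.6076, 0.0707, 0.1595]
eef_rot: [0.999, 0.033, -0.001, -0.0]
contact_force: [0.7, -0.1, -0.2]
opening: 0.342
clock: 19.05
tool_pos: [0.5784, 0.0905, 0.1997]
eef_rot: [0.999, 0.034, 0.0, -0.0]
contact_force: [0.2, 0.3, -0.3]
opening: 0.337
tab [-44.41289084 -66.77940165 105.11405481] [-10.54288384 -54.56990142 124.71000399]
80 -51.5 48.1 84.2
50 -48.7 50.0 84.2
20 -49.5 49.5 84.1
-10 -48.6 50.4 84.2
-40 -48.6 51.3 84.2
```

View pics/w10.png

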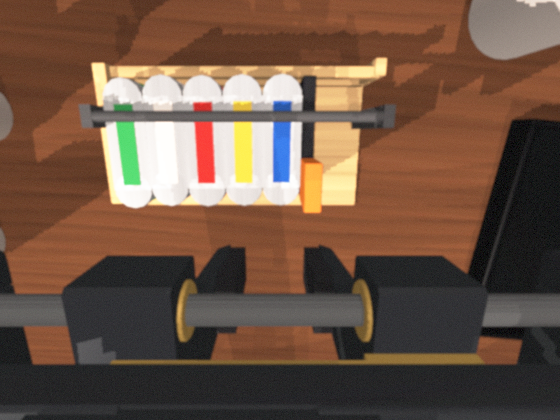

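Wrist view: the five tins are pressed together and level, with red third at (205,140) and the bookend snug (tab at (312,185)). The joint works out at ≈0.012. The arm is clear, so I'm handing in.

```bash
python3 -c "
from plant import r
print(r.finish_job())"
```

```text
the job is handed in; nothing more can be done
None
```

The red tin now stands third of five in the rack, and the job was handed in after about 19 s of robot time (no verdict is reported).

**What I did:**
- Slid the bookend back to about 0.048–0.050 m.
- Carried the red tin from the tray and wedged it into the gap between the white and yellow tins. I then pushed it home from behind with closed fingers.
- Slid the bookend back up until it met the row.

**Last checks (wrist camera):**
- **Red tin:** x ≈ 0 mm, y ≈ 20 mm.
- **Neighbours:** all four are within about 2 mm of home, with lids level at about 84–85 mm.
- **Bookend:** about 0.012 m, so snug. The arm was clear of everything.
- **Others:** I did not measure the glass, mug and bottles again at the end. No unexpected contact force was seen.

No check failed. One reading of the red tin's near end (−67 mm) seemed off against the finger position while I was pushing. The far end of the lid and the last picture settled it.

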